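# Brace the free pulley and tighten its clamp nut

### The job

The pulley on the blue bench stand spins round with its orange T-handle, so brace it first: set the yellow-gripped brace bar down into the stand's jaw with its inner end between two ribs of the pulley (turn the pulley to a gap if a rib is in the way). With the pulley held so, tighten the T-handle clockwise as far as it goes. Then lift the bar out and lay it flat in the red tray, grip up, with everything else on the bench left where it is.

Things in the scene. Friction and masses are not known exactly. Their poses are not given: they have to be found in the camera images.
- jaw (a point): Jaw of the blue stand: an open-topped straight slot 22 mm wide, 52 mm long, 12 mm deep between two fixed steel cheeks. Point: centre of the slot's floor, 47 mm above the bench. x runs along the slot towards the spindle, 122 mm away; z up. The bar is home when flat on this floor along the slot, bar_grip above this point within 10 mm along the slot; either end may point inwards.
- spindle (a point): Foot of the stand's upright spindle, at bench height; x points away from the jaw. The stand is fixed, its base plate 220 x 120 x 12 mm (from 180 mm on the jaw side to 40 mm on the other). The spindle carries an aluminium pulley 140 mm across, top face 45 mm above the bench, almost free to turn without end.
- pulley_rib (a point): One of six radial ribs on the pulley's top, 60 degrees apart: 8 mm thick, 20 to 68 mm from the spindle, 45 to 60 mm above the bench. Point: on the rib 60 mm from the spindle, 52 mm up; x outwards along it. The bar in the jaw ends 47 mm from the spindle, between two ribs, and stops them; a rib within 15 degrees of the slot's line is in its way.
- clamp_grip (a point): Orange T-handle of the clamp nut atop the pulley, turning about the spindle: 60 mm long (x), 14 mm thick (y), 75 to 105 mm above the bench. Point: on the spindle axis, 92 mm up. It is stiff against the pulley (about 0.15 N m): unbraced, turning the handle either way just turns the pulley with it.
- clamp (a joint): How far the T-handle's nut is screwed on relative to the pulley (rad): grows clockwise seen from above; 0 is loosest, 1.8 is the hard stop, fully tight. It starts between 0.05 and 0.5.
- bar_grip (a point): Brace bar: steel, 150 x 14 x 14 mm, with a yellow grip block on its middle, 50 mm long, 14 mm thick, 14 to 50 mm above the bar's underside; 0.2 to 0.4 kg. Point: in the grip block, mid length and thickness, 36 mm above the underside. x along the bar, y across its thickness, z up. It starts flat on the bench, grip up.
- tray_floor (a point): Shallow red tray, fixed, 210 mm (its x) x 130 mm (its y) outside, walls 4 mm thick and 14 mm high. This point is the centre of its inner floor, 4 mm above the bench.
- spray_mid (a point): Red spray can, 60 mm across, 150 mm tall, standing: leave alone. Point at its centre.
- drink_mid (a point): Drink bottle with yellow label and white cap, 64 mm across, 170 mm tall, standing: leave alone. Point at its centre.
- jar_mid (a point): Jar with black cap, 64 mm across, 80 mm tall, standing beyond the stand: leave alone. Point at its centre.
- wrench_mid (a point): Steel combination wrench, 168 mm long (x), 30 mm wide, 10 mm high, lying near the bar: leave alone. Point at its middle.
- roller_mid (a point): Black rubber roller, 40 mm across, 50 mm tall, standing near one end of the bar: leave alone. Point at its centre.
- driver_mid (a point): Green-handled screwdriver, 180 mm long (x, handle to -x), 26 mm thick, lying beside the tray: leave alone. Point at its middle.
- tape_mid (a point): Yellow tape roll, 80 mm across, 20 mm high, lying near the tray: leave alone. Point at its centre.
There are look-alikes about, which are no part of the job. Leave any pink or turquoise look-alike of the part that bears bar_grip alone.

How it is judged (in metres and radians):
On the way, in this order (a step that is already met when the one before it is completed fails the run):
1. the brace bar lies in the stand's jaw, flat, its end between the pulley's ribs (x of bar_grip in the frame of jaw between -0.014 and 0.014 m and y of bar_grip in the frame of jaw between -0.008 and 0.008 m and z of bar_grip in the frame of jaw between 0.031 and 0.041 m and angle between bar_grip's own z axis and vertical below 0.08 rad and angle between the x axis of bar_grip and the x axis of jaw, either way round below 0.25 rad), for 0.2 s.
2. the T-handle is tightened to its stop while the bar braces the pulley (all of step 1 and value of joint clamp above 1.65 rad), for 0.2 s.
At the end, for the whole second after the job is handed in: The clamp nut is tight (joint above 1.65 of 1.8 rad) and the brace bar lies released and at rest in the red tray, flat on its floor (tilt under 0.06 rad, height within 5 mm), grip up (x of bar_grip in the frame of tray_floor between -0.09 and 0.09 m and y of bar_grip in the frame of tray_floor between -0.055 and 0.055 m and z of bar_grip in the frame of tray_floor between 0.031 and 0.041 m and angle between bar_grip's own z axis and vertical below 0.06 rad and value of joint clamp above 1.65 rad and linear speed of bar below 0.02 m/s and contact force between the fingers and bar below 0.3 N); the robot touches nothing.
It fails at once if another thing on the bench is moved more than 30 mm (distance of any of spray_mid, drink_mid, jar_mid, wrench_mid, roller_mid, driver_mid, tape_mid from where it was at the start of the episode above 0.03 m).
It also fails if it takes over 72 s, if anything falls off the work surface, if the arm or the gripper's body presses on something with over 40 N, if the wrist force passes 120 N, or if a joint passes its speed limit or range.

### The arm

A 6-joint arm with a two-finger parallel gripper is mounted at the origin on the work surface. World frame = base frame: x ahead of the robot, y to its left, z up, the work surface at z = 0. Lengths are in mm, angles in rad, forces in N, time in s.
With the tool pointing down it reaches from about 350 to 975 mm from the base axis. Payload 7.1 kg.
Tool frame: the origin (TCP) lies at the very end of the fingers, on their centre line; the grasp point (between the pads) lies 19 mm behind it; z points along the fingers, y is the line along which they close (so a half turn about z gives the same grasp; the last joint's range is limited). The gripper opens to 88 mm and grips with 3 to 60 N. Pads are 20 mm wide; open, the fingers measure 115 mm over their backs; the gripper's body (75 mm by 178 mm) begins 61 mm behind the grasp point.
Start: joints at [1.167, 0.423, 1.63, -0, 1.089, -0.019], TCP at [234.576, 579.292, 222.675] pointing down, gripper open.
Joint ranges: [-3, 3], [-0.9, 2.11], [0.09, 2.58], [-1.31, 4.45], [0.11, 2.69], [-2.54, 2.54]. Speed limits (rad/s): [2.39, 2.39, 3.01, 3.14, 3.14, 3.14].

### API

Orientations are given as a rotation vector (axis times angle).
In Python, from workcell import ctrl gives the robot as it stands. The module is installed in compiled form; this text tells all that it offers.
- The arm moves only by the shell command python3 -m inch 'ROWS'. ROWS is JSON, a list of rows, each a list of 7 numbers: the shift along the tool's x, y, z scaled (see below), then the turn, a rotation vector about the tool's x, y, z scaled (see below), then the closure, from -1 (fully open) to 1 (shut). In form: [[tx, ty, tz, wx, wy, wz, hand], ...]. A call has 1 to 10 rows; each row is the pose to reach, as a shift and turn from the pose commanded when the call began, along the tool's axes at that moment; what a row does not reach only later rows make up. The controller multiplies each number of a shift by 0.15 m and each number of a turn by pi/4 rad. A row lasts 1/8 s, in which the tool goes at most 62.5 mm and 10.7 degrees, less where a joint would pass 70% of its speed; a pose out of reach is approached as far as the arm can. A call with a number of a shift or a turn outside -1 to 1 is refused whole. A call with a gripper value outside its range is refused whole. The fingers move at their own pace and stop on an object; the grip force is fixed at half the most. Time passes only in rows, so rows that repeat a pose let the fingers close. It gives the time, the measured TCP pose, the force, the opening and the grip force at its end, in the units of the state.
- ctrl.get_obs(): the state, without advancing time (a new reading comes with each control period).
- ctrl.get_image(name): name is "scene" or "top"; returns the picture (400x640x3 uint8, red, green, blue); there is no depth.
- ctrl.camera_params(name): a dict with "vfov" (degrees; the focal length in pixels is half the picture's height over the tangent of half this angle, whatever the lens; pixels are square), "cx", "cy" (the principal point, pixels), "eye" and "attitude" of the camera in the world. Camera axes: x right, y up, looking along -z (the intrinsics and any distortion apply to the point x, -y, -z); pixel columns grow to the right and rows downward; lengths in mm; the calibration is good to about 2 mm. A picture is of the moment at which its call begins. camera_params takes no time and is no camera call.
- ctrl.close_job(): hands the job in; it is judged then, once.
The state is a dict: "t": time; "qpos": joint angles; "qvel": joint speeds; "joint_torque": joint torques, N m; "ee_pos": TCP position; "orientation": TCP orientation; "ft_force": force on the tool from outside, world axes, zero at the start; "moment": the same for the moment, N m; "width": finger opening in mm; "grasp_force": force on a finger pad.
Only numpy, scipy, OpenCV 4.12 (cv2) and the standard library are available. Lean on these libraries where they do the work, as an engineer would, in place of code of your own. Each camera call takes 0.05 s, during which the arm holds its last target. There are 200 camera calls.

## Working session

There is one attempt and no reset: what is moved stays moved. The work goes in short steps, Python scripts to look and compute and a shell command to move; the robot and the scene stay as the last step left them, time stands still between calls to the robot, and variables do not carry over. Pictures are saved under pics/ and viewed, at most 10 in all, crops included, and the job is handed in when it is done.

```bash
mkdir -p pics; python3 - <<'E'
from workcell import ctrl
import cv2
for n in("scene","top"):
    im=ctrl.get_image(n); cv2.imwrite(f"pics/{n}0.png",im[:,:,::-1]); print(ctrl.camera_params(n))
o=ctrl.get_obs();print(o)
E
```

```text
{'vfov': 54.68833676813592, 'cx': 326.3267454760137, 'cy': 193.4931066164027, 'eye': array([1192.05218816, -699.87602408,  792.93258461]), 'attitude': array([0.89169734, 0.36602227, 0.75703412])}
{'vfov': 44.940566982484725, 'cx': 330.2408691166351, 'cy': 195.56963082717064, 'eye': array([ 290.5395179 ,  -19.21248593, 1595.68483195]), 'attitude': array([ 0.10848217, -0.11985183, -1.55731465])}
{'t': 0.1, 'qpos': array([ 1.16701539e+00,  4.23784851e-01,  1.63058417e+00, -1.44285403e-05,
        1.08859720e+00, -1.90164896e-02]), 'qvel': array([-0.00011075, -0.00181912, -0.00273406, -0.00012286,  0.00012681,
       -0.00030447]), 'joint_torque': array([-2.37898275e-04, -5.45612419e+01, -2.74324501e+01,  6.43999712e-02,
        1.88625406e-02, -3.76653588e-05]), 'ee_pos': array([234.38489371, 578.8580392 , 221.97822643]), 'orientation': array([-6.00602147e-01, -3.08336580e+00,  2.11359080e-03]), 'ft_force': array([-0.25971224,  0.42130777,  0.16467725]), 'moment': array([-0.01529058,  0.0494181 , -0.00258041]), 'grasp_force': 0.0, 'width': 87.7682460922382}
```

View pics/scene0.png

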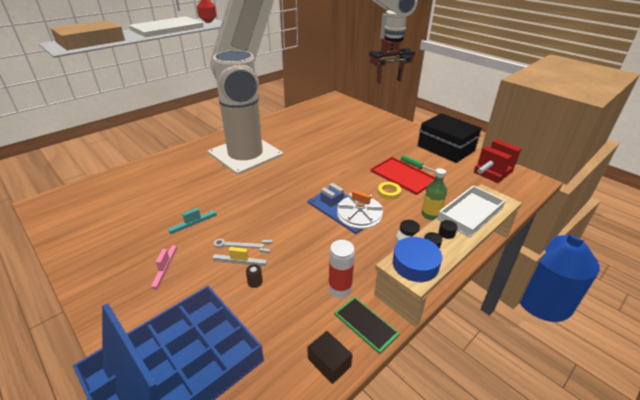

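View pics/top0.png

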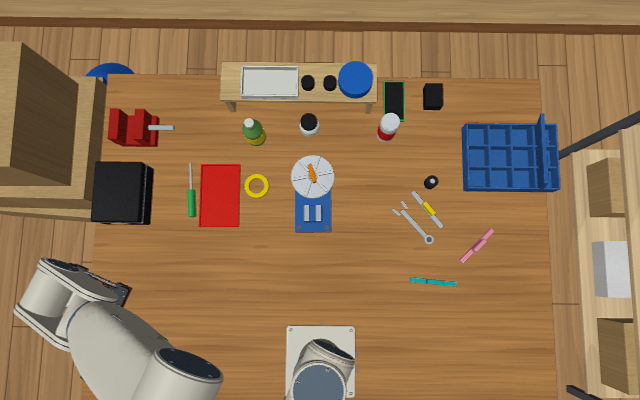

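Top view: the stand is at about (313,195), the spindle at (312,176), the tray at (220,195) and the roller at (431,182). The bar candidates are yellow (428,209), pink (477,246) and turquoise (433,282). Only the yellow-gripped one fits, and the wrench lies beside it at about (413,225). I'll enlarge to confirm.

```bash
cat > h.py <<'E'
import numpy as np,cv2
from scipy.spatial.transform import Rotation as R
from workcell import ctrl
def cam(n):
    p=ctrl.camera_params(n); return p,200/np.tan(np.radians(p['vfov']/2)),R.from_rotvec(p['attitude']).as_matrix()
def ray(n,uv):
    p,f,A=cam(n); uv=np.atleast_2d(uv).astype(float)
    return p['eye'],np.c_[(uv[:,0]-p['cx'])/f,-(uv[:,1]-p['cy'])/f,-np.ones(len(uv))]@A.T
def at(n,uv,z):
    e,d=ray(n,uv); return e+d*((z-e[2])/d[:,2])[:,None]
def proj(n,P):
    p,f,A=cam(n); c=(np.atleast_2d(P)-p['eye'])@A
    return np.c_[p['cx']+f*c[:,0]/-c[:,2],p['cy']-f*c[:,1]/-c[:,2]]
def crop(n,u0,v0,w,h,s,im=None):
    im=ctrl.get_image(n) if im is None else im
    return cv2.resize(im[v0:v0+h,u0:u0+w],None,fx=s,fy=s,interpolation=cv2.INTER_CUBIC)[:,:,::-1]
E
python3 - <<'E'
from h import *
im=ctrl.get_image("top")
a=crop("top",285,145,66,100,6,im);b=crop("top",385,165,66,100,6,im)
cv2.imwrite("pics/c1.png",np.hstack([a,b]))
np.set_printoptions(precision=1,suppress=True)
print(at("top",[[287,326],[354,326],[287,392]],0))
for nm,t,s in[("spindle handle",[312,174],[361,197])]:print(at("top",t,105),at("scene",s,105))
print("grip",at("top",[428,209],50),at("scene",[239,251],50))
print("roller",at("top",[431,181],50),at("scene",[254,269],50))
print("tray",at("top",[[201,164],[241,165],[239,227],[199,226]],14),at("scene",[[398,159],[436,177],[406,191],[371,174]],14))
E
```

```text
[[ 100.4  104.8    0. ]
 [ 102.3 -110.1    0. ]
 [-101.4  100.2    0. ]]
[[576.9  28.9 105. ]] [[600.9  19.6 105. ]]
grip [[ 477.  -344.8   50. ]] [[ 496.6 -346.5   50. ]]
roller [[ 568.7 -356.4   50. ]] [[ 577.3 -354.3   50. ]]
tray [[624.  402.   14. ]
 [622.2 268.8  14. ]
 [415.4 267.8  14. ]
 [417.3 398.4  14. ]] [[452.4 406.1  14. ]
 [624.9 408.5  14. ]
 [604.3 256.   14. ]
 [452.  246.9  14. ]]
```

View pics/c1.png

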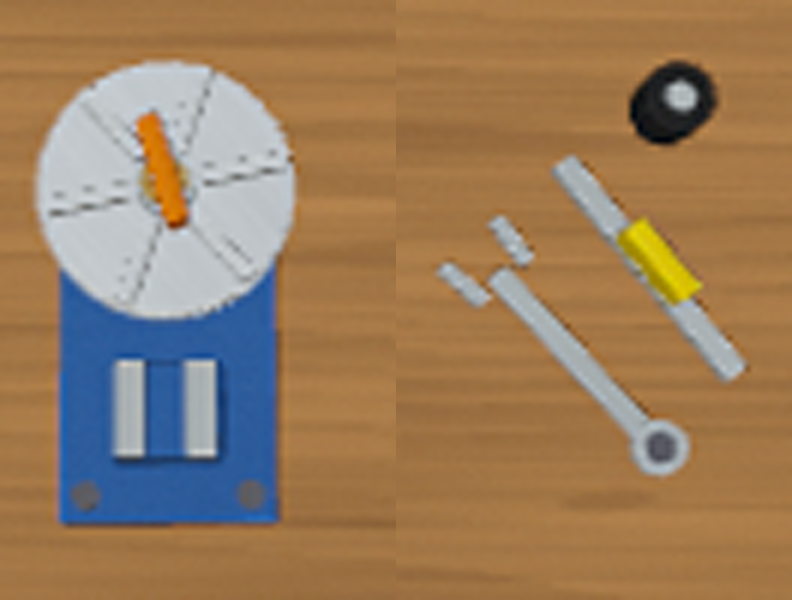

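Confirmed: the yellow-gripped steel bar has crop ends at about (567,165) and (735,370). No rib is in the slot's line; the nearest is about 20° off. Next I'll turn these into poses.

```bash
python3 - <<'E'
from h import *
np.set_printoptions(precision=1,suppress=True)
L=lambda p:np.array(p)/6.+[285,145]-.4
Q=lambda p:(np.array(p)-[396,0])/6.+[385,165]-.4
im=ctrl.get_image("top").astype(int)
r,g,b=[im[:,:,i] for i in range(3)]
def seg(m,box):
    u0,v0,u1,v1=box;mm=np.zeros_like(m);mm[v0:v1,u0:u1]=m[v0:v1,u0:u1];v,u=np.nonzero(mm);return np.c_[u,v]
ang=lambda d:np.degrees(np.arctan2(d[1],d[0]))
bc=at("top",L([[60,522],[278,522],[60,290],[278,290]]),12);print("base",bc, np.linalg.norm(bc[0]-bc[1]),ang(bc[2]-bc[0]),ang(bc[3]-bc[1]))
ck=at("top",L([[145,360],[145,457],[183,360],[183,457],[113,408],[216,408]]),59);print("slot",ck[:4].mean(0),ck)
print("pulley",at("top",L([[166,189]]),45))
o=seg((r>180)&(g<160)&(b<80),(295,150,335,200));w=at("top",o,105);
w0=w.mean(0);_,_,V=np.linalg.svd(w-w0);s=(w-w0)@V.T;print("handle",len(o),w0,ang(V[0])%180,np.ptp(s,axis=0))
e=at("top",Q([[567,166],[735,368]]),14);print("bar",e,e.mean(0),np.linalg.norm(e[0]-e[1]),ang(e[1]-e[0])%180)
y=seg((r>150)&(g>130)&(b<80),(415,190,450,225));w=at("top",y,45);w0=w.mean(0);_,_,V=np.linalg.svd(w-w0);print("grip",len(y),w0,ang(V[0])%180,np.ptp((w-w0)@V.T,axis=0))
ribs=at("top",L([[55,204],[287,162]]),60);print("rib",ribs.mean(0),ang(ribs[0]-ribs[1])%60,np.linalg.norm(ribs[0]-ribs[1]))
t=seg((r>180)&(g<60)&(b<60),(190,155,250,235));w=at("top",t,5);print("tray",at("top",t.mean(0),8),len(t))
sm=ctrl.get_image("scene").astype(int);r,g,b=[sm[:,:,i] for i in range(3)]
o2=seg((r>180)&(g<140)&(b<80)&(g>50),(345,180,380,210));print("handle scene",at("scene",o2.mean(0),95),len(o2))
y2=seg((r>150)&(g>130)&(b<80),(220,240,260,270));print("grip scene",at("scene",y2.mean(0),36),len(y2))
t2=seg((r>180)&(g<60)&(b<60),(365,150,440,195));print("tray scene",at("scene",t2.mean(0),8),len(t2))
E
```

```text
base [[402.4  85.9  12. ]
 [403.6 -33.   12. ]
 [530.3  88.5  12. ]
 [531.7 -31.8  12. ]] 118.90690198721549 1.1788432927933647 0.5547806868314122
slot [460.1  28.7  59. ] [[485.9  39.2  59. ]
 [434.   38.4  59. ]
 [486.2  18.9  59. ]
 [434.2  18.2  59. ]
 [460.   55.8  59. ]
 [460.6   1.   59. ]]
pulley [[581.5  29.9  45. ]]
handle 68 [581.7  30.4 105. ] 17.24921771908501 [56.6 11.7  0. ]
bar [[ 536.6 -304.    14. ]
 [ 425.8 -394.4   14. ]] [ 481.2 -349.2   14. ] 142.95128315376937 39.19585349087865
grip 91 [ 480.4 -346.9   45. ] 40.22749964925143 [49.6 19.7  0. ]
rib [582.   26.7  60. ] 41.095043851699145 126.8402468384604
tray [[519.4 337.2   8. ]] 2326
handle scene [[580.2  46.3  95. ]] 65
grip scene [[ 484.6 -343.7   36. ]] 61
tray scene [[531.5 339.    8. ]] 900
```

```bash
cat >> h.py <<'E'
def Rdown(yaw): # yaw = world angle (deg) of tool y
    a=np.radians(yaw); y=np.array([np.cos(a),np.sin(a),0]); z=np.array([0,0,-1.]); return np.c_[np.cross(y,z),y,z]
def plan(*wps, start=None):
    """wps: (x,y,z,yaw) ; prints scaled shift/turn and rows per call"""
    if start is None:
        o=ctrl.get_obs(); p=o['ee_pos']; M=R.from_rotvec(o['orientation']).as_matrix()
        print('at',np.round(p,1),'yaw',round(np.degrees(np.arctan2(M[1,1],M[0,1])),1),'q6',round(o['qpos'][5],2),'w',round(o['width'],1),'t',round(o['t'],1))
    else: p=np.array(start[:3],float); M=Rdown(start[3])
    for w in wps:
        q=np.array(w[:3],float); y0=np.degrees(np.arctan2(M[1,1],M[0,1])); dy=w[3]-y0
        n=int(max(np.ceil(np.linalg.norm(q-p)/145),np.ceil(abs(dy)/43),1)); p0=p
        for i in range(1,n+1):
            t=p0+(q-p0)*i/n; Mt=Rdown(y0+dy*i/n)
            s=M.T@(t-p)/150; r=R.from_matrix(M.T@Mt).as_rotvec(); k=int(max(np.linalg.norm(t-p)/62.5,np.degrees(np.linalg.norm(r))/10.7))+1
            print(np.round(s,3).tolist(),np.round(r/(np.pi/4),3).tolist(),'x',k); p,M=t,Mt
E
python3 - <<'E'
from h import *
plan((480.5,-348,150,-50))
E
```

```text
at [234.5 579.1 222.3] yaw 68.0 q6 -0.02 w 87.5 t 0.2
[-0.549, -0.73, 0.069] [-0.001, 0.0, 0.374] x 3
[-0.737, -0.54, 0.069] [0.0, 0.0, 0.374] x 3
[-0.862, -0.303, 0.069] [0.0, 0.0, 0.374] x 3
[-0.913, -0.04, 0.069] [0.0, 0.0, 0.374] x 3
[-0.885, 0.226, 0.069] [0.0, 0.0, 0.374] x 3
[-0.782, 0.473, 0.069] [0.0, 0.0, 0.374] x 3
[-0.611, 0.679, 0.069] [0.0, 0.0, 0.374] x 3
```

```bash

python3 -m inch '[[-0.549,-0.73,0.069,0,0,0.374,0],[-0.549,-0.73,0.069,0,0,0.374,0],[-0.549,-0.73,0.069,0,0,0.374,0]]'
python3 -m inch '[[-0.737,-0.54,0.069,0,0,0.374,0],[-0.737,-0.54,0.069,0,0,0.374,0],[-0.737,-0.54,0.069,0,0,0.374,0]]'
python3 -m inch '[[-0.862,-0.303,0.069,0,0,0.374,0],[-0.862,-0.303,0.069,0,0,0.374,0],[-0.862,-0.303,0.069,0,0,0.374,0]]'
python3 -m inch '[[-0.913,-0.04,0.069,0,0,0.374,0],[-0.913,-0.04,0.069,0,0,0.374,0],[-0.913,-0.04,0.069,0,0,0.374,0]]'
python3 -m inch '[[-0.885,0.226,0.069,0,0,0.374,0],[-0.885,0.226,0.069,0,0,0.374,0],[-0.885,0.226,0.069,0,0,0.374,0]]'
python3 -m inch '[[-0.782,0.473,0.069,0,0,0.374,0],[-0.782,0.473,0.069,0,0,0.374,0],[-0.782,0.473,0.069,0,0,0.374,0]]'
python3 -m inch '[[-0.611,0.679,0.069,0,0,0.374,0],[-0.611,0.679,0.069,0,0,0.374,0],[-0.611,0.679,0.069,0,0,0.374,0],[-0.611,0.679,0.069,0,0,0.374,0]]'
python3 - <<'E'
from h import *
plan((480.5,-348,75,-50))
a=crop("scene",190,200,110,100,5);t=crop("top",390,150,80,100,5)
cv2.imwrite("pics/c2.png",np.hstack([a[:500],t[:500,:250*1+0]]) if 0 else np.hstack([a,t[:,:240]]))
E
```

```text
t: 0.62
ee_pos: [269.8, 443.5, 211.8]
orientation: [-1.05, -2.961, 0.004]
ft_force: [0.5, -0.0, -0.1]
width: 61.4
grasp_force: 0.0
t: 1.0
ee_pos: [305.2, 312.3, 201.9]
orientation: [-1.471, -2.776, 0.001]
ft_force: [0.7, 0.2, 0.9]
width: 44.1
grasp_force: 0.0
t: 1.38
ee_pos: [341.3, 180.6, 191.8]
orientation: [1.861, 2.53, 0.001]
ft_force: [-0.1, 0.9, -0.1]
width: 44.1
grasp_force: 0.0
t: 1.75
ee_pos: [377.6, 48.2, 181.6]
orientation: [2.211, 2.23, 0.002]
ft_force: [0.0, 0.4, -0.1]
width: 43.7
grasp_force: 0.0
t: 2.12
ee_pos: [413.3, -84.3, 171.1]
orientation: [2.512, 1.884, 0.002]
ft_force: [0.0, 0.6, 1.1]
width: 44.1
grasp_force: 0.0
t: 2.5
ee_pos: [448.8, -216.4, 160.6]
orientation: [2.76, 1.499, 0.002]
ft_force: [0.8, 0.8, 0.7]
width: 43.8
grasp_force: 0.0
t: 3.0
ee_pos: [482.4, -345.9, 149.8]
orientation: [-2.948, -1.082, 0.001]
ft_force: [-0.3, 0.5, 0.1]
width: 43.8
grasp_force: 0.0
at [ 482.4 -345.9  149.8] yaw -49.7 q6 0.22 w 43.8 t 3.0
[-0.019, 0.004, 0.498] [-0.002, -0.0, 0.007] x 2
```

View pics/c2.png

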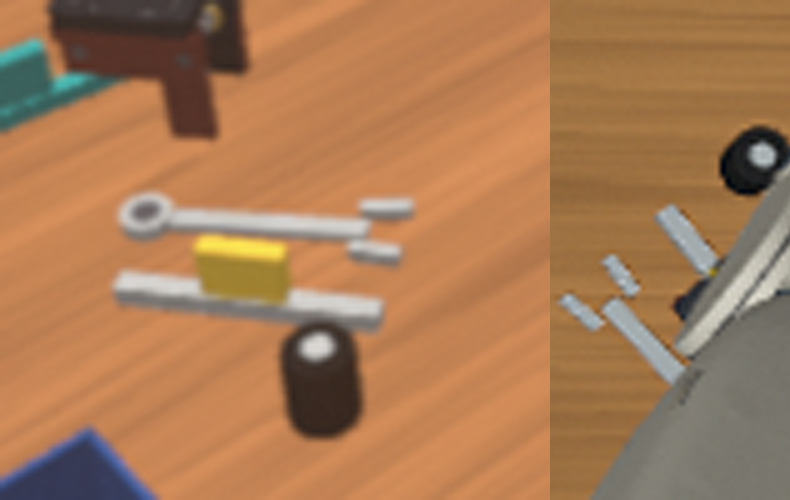

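The scene crop shows the fingers above and beyond the bar, with the near fingertip at about (229,228) and the grip at (238,253). I'll check that against the projection.

```bash
python3 - <<'E'
from h import *
o=ctrl.get_obs();M=R.from_rotvec(o['orientation']).as_matrix()
np.set_printoptions(precision=1,suppress=True)
print(proj("scene",[o['ee_pos']+M@[x,y,0] for y in(22,30,36) for x in(-10,10)]))
print("grip top corners pred",proj("scene",[[480.5+a*.766-b*.643,-348+a*.643+b*.766,50] for a in(-25,25) for b in(-7,7)]))
plan((480.5,-348,60,-50),(480.5,-348,17,-50))
E
```

```text
[[225.2 224.9]
 [232.9 225.6]
 [224.1 227. ]
 [232.  227.7]
 [223.4 228.6]
 [231.2 229.3]]
grip top corners pred [[225.4 249.1]
 [227.1 245.5]
 [243.5 250.8]
 [245.  247.2]]
at [ 481.8 -345.   150. ] yaw -49.7 q6 0.22 w 43.9 t 3.1
[-0.019, 0.011, 0.6] [-0.002, 0.0, 0.007] x 2
[0.0, 0.0, 0.287] [0.0, 0.0, 0.0] x 1
```

```bash
python3 - <<'E'
from h import *
np.set_printoptions(precision=1,suppress=True)
print(at("scene",np.array([[195,253],[197,237],[287,260],[287,243],[241.5,248]])/5+[190,200]-.4,50))
E
python3 -m inch '[[-0.01,0.008,0.3,0,0,0,0],[-0.01,0.008,0.55,0,0,0,0],[-0.01,0.008,0.55,0,0,0,0]]'
python3 - <<'E'
from h import *
plan((480.5,-348,17,-50))
a=crop("scene",190,200,110,100,5)
cv2.imwrite("pics/c3.png",a)
E
```

```text
[[ 475.1 -365.3   50. ]
 [ 465.3 -357.9   50. ]
 [ 512.9 -332.    50. ]
 [ 502.1 -324.7   50. ]
 [ 488.8 -344.9   50. ]]
t: 3.48
ee_pos: [479.7, -346.3, 65.7]
orientation: [-2.945, -1.08, 0.005]
ft_force: [0.2, 0.3, 0.8]
width: 43.8
grasp_force: 0.0
at [ 479.7 -346.3   65.7] yaw -49.7 q6 0.22 w 43.8 t 3.5
[-0.003, 0.014, 0.325] [-0.008, 0.002, 0.006] x 1
```

View pics/c3.png

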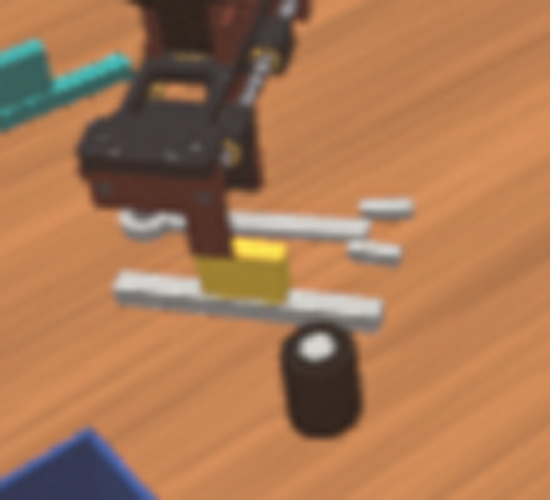

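Finger clears the grip's near side; the grip centre is a few mm further along the bar (+x). I'll shift about 4 mm and descend.

```bash
python3 - <<'E'
from h import *
plan((484,-345.5,17,-50))
E
python3 -m inch '[[0.03,0.01,0.15,-0.008,0,0.006,0],[0.03,0.01,0.325,-0.008,0,0.006,0],[0.03,0.01,0.325,-0.008,0,0.006,0],[0.03,0.01,0.325,-0.008,0,0.006,1],[0.03,0.01,0.325,-0.008,0,0.006,1],[0.03,0.01,0.325,-0.008,0,0.006,1],[0.03,0.01,0.325,-0.008,0,0.006,1]]'
python3 - <<'E'
from h import *
plan((484,-345.5,17,-50))
E
```

```text
at [ 481.  -347.5   67.5] yaw -49.7 q6 0.22 w 43.8 t 3.5
[0.024, 0.004, 0.336] [-0.003, 0.001, 0.006] x 1
t: 4.4
ee_pos: [486.1, -347.8, 19.7]
orientation: [2.948, 1.069, 0.004]
ft_force: [-1.7, 0.8, 6.7]
width: 13.8
grasp_force: 30.0
at [ 486.1 -347.8   19.7] yaw -50.1 q6 0.24 w 13.8 t 4.4
[-0.001, -0.021, 0.018] [0.009, -0.0, -0.003] x 1
```

```bash

python3 -m inch '[[0,0,-0.4,0,0,0,1],[0,0,-0.87,0,0,0,1],[0,0,-0.87,0,0,0,1],[0,0,-0.87,0,0,0,1]]'
python3 - <<'E'
from h import *
plan((459.8,28.6,150,-89.3))
E
```

```text
t: 4.9
ee_pos: [485.0, -346.8, 149.2]
orientation: [2.948, 1.069, 0.003]
ft_force: [-0.5, 0.5, -4.5]
width: 13.9
grasp_force: 30.0
at [ 485.  -346.8  149.2] yaw -50.1 q6 0.24 w 13.9 t 4.9
[0.492, -0.676, -0.006] [0.008, -0.001, 0.29] x 3
[0.326, -0.77, -0.002] [0.0, 0.0, 0.29] x 3
[0.144, -0.824, -0.002] [0.0, 0.0, 0.29] x 3
```

```bash

python3 -m inch '[[0.492,-0.676,0,0,0,0.29,1],[0.492,-0.676,0,0,0,0.29,1],[0.492,-0.676,0,0,0,0.29,1]]'
python3 -m inch '[[0.326,-0.77,0,0,0,0.29,1],[0.326,-0.77,0,0,0,0.29,1],[0.326,-0.77,0,0,0,0.29,1]]'
python3 -m inch '[[0.144,-0.824,0,0,0,0.29,1],[0.144,-0.824,0,0,0,0.29,1],[0.144,-0.824,0,0,0,0.29,1],[0.144,-0.824,0,0,0,0.29,1]]'
python3 - <<'E'
from h import *
plan((459.8,28.6,120,-89.3))
im=ctrl.get_image("scene");a=crop("scene",290,140,115,95,6,im)
cv2.imwrite("pics/c4.png",a)
np.set_printoptions(precision=1,suppress=True)
o=ctrl.get_obs();M=R.from_rotvec(o['orientation']).as_matrix()
pt=lambda P:(proj("scene",P)-[290,140]+.4)*6
print("bar pred ends (near side top edge/bot edge, inner, outer)",pt([o['ee_pos']+M@[x,7,z] for x in(-75,-25,25,75) for z in(5.7,19.7)]))
d=np.array([1,.014]);n=np.array([-.014,1]);s=np.array([582,30.3])
print("cheek top corners pred",pt([np.r_[s-d*(122+a)+n*b,59] for a in(-26,26) for b in(-28,-11,11,28)]))
E
```

```text
t: 5.28
ee_pos: [474.0, -217.4, 145.9]
orientation: [3.054, 0.734, -0.005]
ft_force: [0.1, -1.2, -3.4]
width: 14.0
grasp_force: 30.0
t: 5.65
ee_pos: [466.6, -94.0, 146.3]
orientation: [3.115, 0.382, -0.002]
ft_force: [0.2, 0.1, -3.4]
width: 14.2
grasp_force: 30.0
t: 6.15
ee_pos: [460.1, 28.0, 146.7]
orientation: [3.136, 0.023, 0.004]
ft_force: [-0.4, -0.9, -3.7]
width: 13.8
grasp_force: 30.0
at [460.1  28.  146.7] yaw -89.2 q6 1.6 w 13.8 t 6.2
[-0.003, -0.005, 0.178] [0.007, -0.003, 0.003] x 1
bar pred ends (near side top edge/bot edge, inner, outer) [[137.9 115. ]
 [138.  137.1]
 [202.  150.7]
 [201.6 173.2]
 [269.1 188.2]
 [268.3 210.9]
 [339.5 227.5]
 [338.2 250.5]]
cheek top corners pred [[239.6 332.5]
 [262.1 319.6]
 [290.7 303.3]
 [312.4 290.9]
 [172.5 291.1]
 [195.  278.9]
 [223.6 263.3]
 [245.3 251.5]]
```

View pics/c4.png

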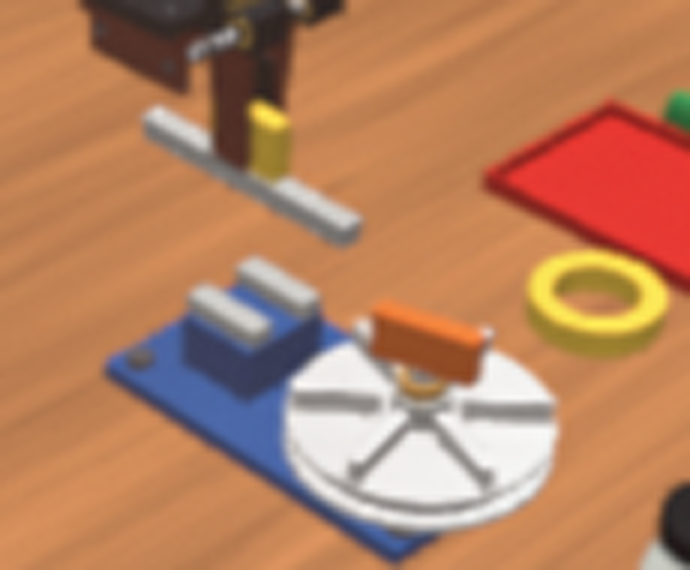

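Scene crop: bar held level above the jaw, cheek tops at about crop (190..262, 290..335) and (245..318, 258..303). Jaw and bar both sit slightly further inwards than the prediction. I'll shift about +4 mm in x, lower to just above the cheeks and compare the two directly.

```bash

python3 -m inch '[[-0.03,-0.008,0.2,0,0,0,1],[-0.03,-0.008,0.4,0,0,0,1],[-0.03,-0.008,0.4,0,0,0,1]]'
python3 - <<'E'
from h import *
plan((464,29.3,67,-89.3))
im=ctrl.get_image("scene");a=crop("scene",310,165,80,60,10,im)
cv2.imwrite("pics/c5.png",a)
np.set_printoptions(precision=1,suppress=True)
E
```

```text
t: 6.58
ee_pos: [454.4, 27.6, 85.8]
orientation: [3.136, 0.017, -0.001]
ft_force: [1.0, 0.3, -3.6]
width: 13.7
grasp_force: 30.0
at [454.4  27.6  85.8] yaw -89.4 q6 1.6 w 13.7 t 6.6
[0.064, -0.012, 0.125] [0.007, 0.001, -0.002] x 1
```

View pics/c5.png

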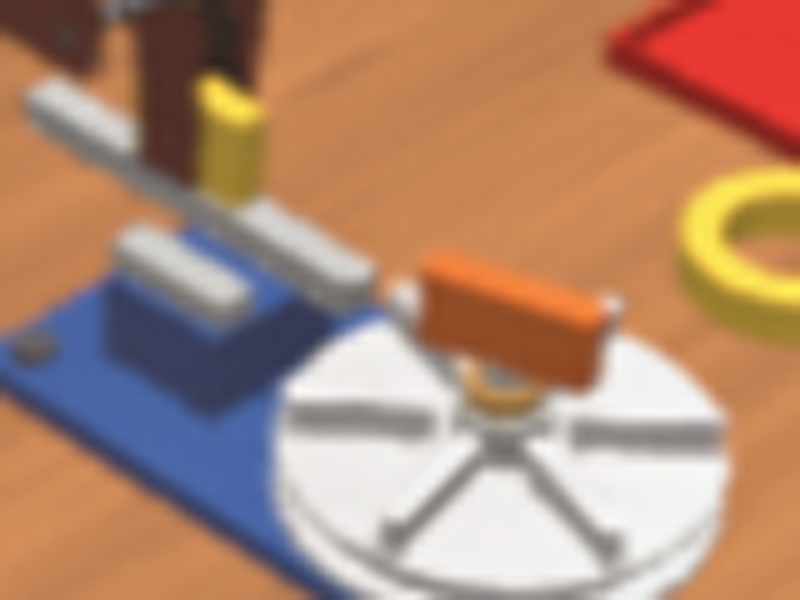

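```bash

python3 - <<'E'
from h import *
np.set_printoptions(precision=0,suppress=True)
o=ctrl.get_obs();M=R.from_rotvec(o['orientation']).as_matrix()
pt=lambda P:(proj("scene",P)-[310,165]+.5)*10
print("bar top corners, near/far",pt([o['ee_pos']+M@[x,y,5.7] for x in(-70,80) for y in(7,-7)]).tolist())
for s in ([582,30.3],[590,31]):
  s=np.array(s);d=np.array([1,.014]);n=np.array([-.014,1])
  print("far cheek",pt([np.r_[s-d*(122+a)+n*b,59] for a in(26,-26) for b in(11,28)]).tolist(),"near cheek",pt([np.r_[s-d*(122+a)+n*b,59] for a in(26,-26) for b in(-28,-11)]).tolist())
  print("pulley rim x extr",pt([np.r_[s+70*np.array([np.cos(t),np.sin(t)]),45] for t in np.arange(0,6.28,.01)]).min(0),pt([np.r_[s+70*np.array([np.cos(t),np.sin(t)]),45] for t in np.arange(0,6.28,.01)]).max(0),"base near-outer corner",pt([np.r_[s-180*d+60*n*-1,12],np.r_[s-180*d+60*n,12]]).tolist())
  a=np.radians(17.2);h=np.array([np.cos(a),np.sin(a)]);m=np.array([-h[1],h[0]])
  print("handle top corners",pt([np.r_[s+i*30*h+j*7*m,105] for i in(-1,1) for j in(-1,1)]).tolist())
E
```

```text
bar top corners, near/far [[33.614596010483524, 96.12190943709294], [64.3275042280834, 80.74000937274633], [359.0247214828196, 290.0514651400144], [389.7671158138462, 272.3012373463172]]
far cheek [[173.69011460415265, 189.81709249656063], [209.89641205285693, 170.12150996120482], [285.49963116534286, 256.49369815382215], [321.6975178902925, 235.82714580757766]] near cheek [[88.5312843458729, 236.14198314141532], [126.01722502617577, 215.75029742347198], [200.31025693280412, 305.13108616761144], [237.81834813114585, 283.7164954195842]]
pulley rim x extr [255. 305.] [706. 585.] base near-outer corner [[-47.358271797144766, 347.94680913657885], [207.2673202605955, 207.53008444792698]]
handle top corners [[393.45553347079544, 265.1708323622438], [413.88587681189904, 242.15293654887319], [573.4389700281002, 325.1106986793687], [592.7417601279797, 301.123422246105]]
far cheek [[191.83379018382027, 199.1936519214994], [228.0224914016685, 179.36327529676475], [304.44994143220015, 266.317145035045], [340.6235981358384, 245.50595115192863]] near cheek [[106.70931229494784, 245.83943913443392], [144.1813478938809, 225.30583185328055], [219.3102169649552, 315.2991798776736], [256.7977232262774, 293.7321105766475]]
pulley rim x extr [275. 315.] [727. 597.] base near-outer corner [[-30.017869656716698, 357.8025631136825], [224.52695598572404, 216.45090045126636]]
handle top corners [[414.1144711911761, 275.7092720388087], [434.4446583103013, 252.5205624159912], [595.1773130098024, 336.0823629743726], [614.3645916842092, 311.913611896926]]
```

The scene fit puts the spindle at about (590,31), so the jaw is at about (468,29.3). The bar centre sits about 3 mm inwards of the TCP. I'll aim the TCP at (464.5,29.4), first into the slot mouth and then down.

```bash

python3 -m inch '[[0.067,-0.011,0,0.007,0,0,1],[0.067,-0.011,0,0.007,0,0,1],[0.067,-0.011,0.04,0.007,0,0,1],[0.067,-0.011,0.075,0.007,0,0,1],[0.067,-0.011,0.075,0.007,0,0,1]]'
python3 - <<'E'
from h import *
plan((464.5,29.3,66.7,-89.3)); o=ctrl.get_obs();print(o['ft_force'],o['moment'])
im=ctrl.get_image("scene");a=crop("scene",310,165,80,60,10,im)
cv2.imwrite("pics/c6.png",a)
E
```

```text
t: 7.25
ee_pos: [465.3, 31.0, 75.8]
orientation: [-3.141, -0.02, -0.004]
ft_force: [0.2, 0.2, -3.9]
width: 13.7
grasp_force: 30.0
at [465.3  31.   75.8] yaw -89.3 q6 1.6 w 13.7 t 7.2
[-0.006, 0.011, 0.061] [-0.001, -0.003, 0.001] x 1
[ 0.22596679  0.16195417 -3.94413385] [0.02137224 0.15646534 0.00719263]
```

View pics/c6.png

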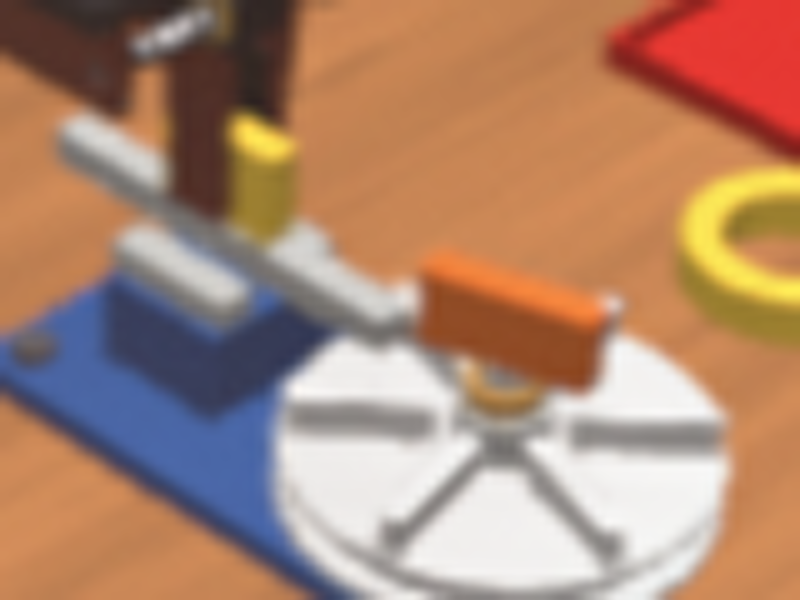

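Bar sits between the cheeks: the far cheek peeks out behind at (310,240), the near one in front at (190,265), and there's no contact force. Lowering it to the floor.

```bash

python3 -m inch '[[-0.003,0.004,0.03,0,0,0,1],[-0.003,0.004,0.06,0,0,0,1],[-0.003,0.004,0.06,0,0,0,1],[-0.003,0.004,0.06,0,0,0,1]]'
python3 - <<'E'
from h import *
plan((464.5,29.3,66.7,-89.3)); o=ctrl.get_obs();print(o['ft_force'],o['moment'])
E
```

```text
t: 7.8
ee_pos: [465.4, 30.4, 67.2]
orientation: [-3.141, -0.02, -0.006]
ft_force: [0.3, -0.5, -3.8]
width: 14.3
grasp_force: 30.0
at [465.4  30.4  67.2] yaw -89.3 q6 1.6 w 14.3 t 7.8
[-0.006, 0.007, 0.003] [-0.001, -0.005, 0.001] x 1
[ 0.32024736 -0.53763717 -3.77035657] [ 0.03456136  0.18581166 -0.03139404]
```

```bash

python3 -m inch '[[0,0,0.012,0,0,0,1],[0,0,0.012,0,0,0,1]]'
python3 -m inch '[[0,0,0.008,0,0,0,1],[0,0,0.008,0,0,0,1]]'
```

```text
t: 8.05
ee_pos: [465.7, 30.4, 66.7]
orientation: [-3.141, -0.02, -0.007]
ft_force: [-4.4, 0.2, 13.7]
width: 13.8
grasp_force: 30.0
t: 8.3
ee_pos: [465.9, 30.4, 66.5]
orientation: [-3.141, -0.02, -0.008]
ft_force: [-7.7, 0.3, 29.5]
width: 13.9
grasp_force: 30.0
```

```bash

python3 -m inch '[[0,0,0,0,0,0,0],[0,0,0,0,0,0,0],[0,0,0,0,0,0,0]]'
python3 -m inch '[[0,0,-0.3,0,0,0,0],[0,0,-0.6,0,0,0,0],[0,0,-0.6,0,0,0,0]]'
cat >> h.py <<'E'
def hullbox(n,x,y,ang,dx,dy,z0,z1):
    a=np.radians(ang);h=np.array([np.cos(a),np.sin(a)]);m=np.array([-h[1],h[0]])
    P=[np.r_[np.array([x,y])+i*dx/2*h+j*dy/2*m,z] for i in(-1,1) for j in(-1,1) for z in(z0,z1)]
    return cv2.convexHull((proj(n,P)).astype(np.float32))
def fit(n,mask,x0,dims):
    from scipy.optimize import minimize
    M=cv2.moments(mask.astype(np.uint8),True); obs=np.array([M['m10'],M['m01']])/M['m00']
    C=np.array([M['mu20'],M['mu11'],M['mu02']])/M['m00']
    def f(p):
        m=cv2.moments(hullbox(n,*p,*dims)); c=np.array([m['m10'],m['m01']])/m['m00']; c2=np.array([m['mu20'],m['mu11'],m['mu02']])/m['m00']
        return np.sum((c-obs)**2)*4+np.sum((c2-C)**2)/20
    r=minimize(f,x0,method='Nelder-Mead',options=dict(maxiter=2000,xatol=.01,fatol=1e-6)); 
    return np.round(r.x,1),round(r.fun,3),int(M['m00']),round(cv2.contourArea(hullbox(n,*r.x,*dims)),1)
def col(n,box,lo,hi,im=None):
    im=ctrl.get_image(n) if im is None else im
    m=cv2.inRange(im,np.array(lo),np.array(hi))>0; k=np.zeros_like(m); u0,v0,u1,v1=box; k[v0:v1,u0:u1]=m[v0:v1,u0:u1]; return k
E
python3 - <<'E'
from h import *
plan((464.5,29.3,150,-89.3)); o=ctrl.get_obs();print(o['ft_force'])
im=ctrl.get_image("scene");cv2.imwrite("pics/s6.png",im[:,:,::-1])
for lo in((130,40,0),(150,50,0)):
  print("handle scene",fit("scene",col("scene",(345,180,380,210),lo,(255,140,80),im),[586,30,17],(60,14,75,105)))
t0=cv2.imread("pics/top0.png")[:,:,::-1]
print("handle top",fit("top",col("top",(295,150,335,200),(150,50,0),(255,165,110),t0),[586,30,17],(60,14,75,105)))
print("grip start top",fit("top",col("top",(415,190,450,225),(110,90,0),(255,255,90),t0),[480,-348,40],(50,14,14,50)))
s0=cv2.imread("pics/scene0.png")[:,:,::-1]
print("grip start scene",fit("scene",col("scene",(220,240,260,270),(110,90,0),(255,255,90),s0),[480,-348,40],(50,14,14,50)))
print("grip jaw scene",fit("scene",col("scene",(315,165,350,200),(110,90,0),(255,255,100),im),[465,30,0],(50,14,61,97)))
E
```

```text
t: 8.68
ee_pos: [465.6, 30.3, 64.2]
orientation: [-3.141, -0.02, -0.006]
ft_force: [-0.2, -0.0, 0.4]
width: 40.5
grasp_force: 0.0
t: 9.05
ee_pos: [467.4, 30.4, 157.0]
orientation: [-3.141, -0.02, -0.016]
ft_force: [-0.0, -0.0, -0.6]
width: 43.9
grasp_force: 0.0
at [467.4  30.4 157. ] yaw -89.3 q6 1.6 w 43.9 t 9.1
[-0.02, 0.007, 0.046] [-0.001, -0.013, 0.001] x 1
[-0.02069593 -0.00357803 -0.57843188]
handle scene (array([588.2,  39.1,  33.8]), np.float64(6.703), 197, 212.8)
handle scene (array([584.6,  49.7,  31.8]), np.float64(36.011), 102, 210.8)
handle top (array([617.8,  11.1,  37.7]), np.float64(2277.614), 506, 109.4)
grip start top (array([ 487.4, -364.4,  120.7]), np.float64(750.459), 1066, 77.8)
grip start scene (array([ 492.9, -348.8,   53. ]), np.float64(474.763), 614, 256.0)
grip jaw scene (array([442.1,  59.8,   0. ]), np.float64(512.439), 796, 159.1)
```

```bash
cat >> h.py <<'E'
def hsv(im,box,h0,h1,smin=190,vmin=80):
    H=cv2.cvtColor(np.ascontiguousarray(im),cv2.COLOR_RGB2HSV); m=cv2.inRange(H,np.array([h0,smin,vmin]),np.array([h1,255,255])); k=np.zeros_like(m); u0,v0,u1,v1=box; k[v0:v1,u0:u1]=m[v0:v1,u0:u1]
    n,l,st,_=cv2.connectedComponentsWithStats(k); return l==1+np.argmax(st[1:,4]) if n>1 else k>0
E
python3 - <<'E'
from h import *
L=lambda f:np.ascontiguousarray(cv2.imread(f"pics/{f}.png")[:,:,::-1])
im,t0,s0=L("s6"),L("top0"),L("scene0"); c=ctrl.get_image("scene"); tc=ctrl.get_image("top")
print("handle scene",[fit("scene",hsv(im,(345,180,380,210),4,17,s),[586,30,17],(60,14,75,105)) for s in(180,210)])
print("handle top",[fit("top",hsv(t0,(295,150,335,200),4,19,s),[586,30,17],(60,14,75,105)) for s in(150,190)])
print("grip start top",[fit("top",hsv(t0,(415,190,450,225),22,33,s),[480,-348,40],(50,14,14,50)) for s in(150,200)])
print("grip start scene",[fit("scene",hsv(s0,(220,240,260,270),20,33,s),[480,-348,40],(50,14,14,50)) for s in(170,200)])
print("grip jaw scene",[fit("scene",hsv(im,(315,165,350,200),20,33,s),[465,30,0],(50,14,61,97)) for s in(170,200)])
cv2.imwrite("pics/c7.png",np.hstack([crop("scene",310,155,80,60,6,c),crop("top",285,145,50,60,6,tc)]))
E
```

```text
h.py:38: RuntimeWarning: invalid value encountered in divide
  M=cv2.moments(mask.astype(np.uint8),True); obs=np.array([M['m10'],M['m01']])/M['m00']
h.py:39: RuntimeWarning: invalid value encountered in divide
  C=np.array([M['mu20'],M['mu11'],M['mu02']])/M['m00']
Traceback (most recent call last):
  File "h.py", line 43, in fit
    r=minimize(f,x0,method='Nelder-Mead',options=dict(maxiter=2000,xatol=.01,fatol=1e-6));
  File "h.py", line 41, in f
    m=cv2.moments(hullbox(n,*p,*dims)); c=np.array([m['m10'],m['m01']])/m['m00']; c2=np.array([m['mu20'],m['mu11'],m['mu02']])/m['m00']
                  ~~~~~~~^^^^^^^^^^^^
  File "h.py", line 35, in hullbox
    return cv2.convexHull((proj(n,P)).astype(np.float32))
                           ~~~~^^^^^
  File "h.py", line 12, in proj
    p,f,A=cam(n); c=(np.atleast_2d(P)-p['eye'])@A
          ~~~^^^
  File "h.py", line 5, in cam
    p=ctrl.camera_params(n); return p,200/np.tan(np.radians(p['vfov']/2)),R.from_rotvec(p['attitude']).as_matrix()
ValueError: time passes only in moves, steps and waits
```

```bash
sed -i 's/^def cam(n):/import functools\n@functools.lru_cache\ndef cam(n):/; s/return l==1/return (l==1/; s/4\]) if n>1/4])) if n>1/' h.py
python3 - <<'E'
from h import *
L=lambda f:np.ascontiguousarray(cv2.imread(f"pics/{f}.png")[:,:,::-1])
im,t0,s0=L("s6"),L("top0"),L("scene0"); c=ctrl.get_image("scene"); tc=ctrl.get_image("top")
def F(nm,n,m,*a):print(nm,m.sum(),fit(n,m,*a) if m.sum()>9 else '')
for s in(140,180,210):
  F("handle scene","scene",hsv(im,(345,180,380,210),4,17,s),[586,30,17],(60,14,75,105))
  F("handle top","top",hsv(t0,(295,150,335,200),4,19,s),[586,30,17],(60,14,75,105))
  F("grip start top","top",hsv(t0,(415,190,450,225),22,33,s),[480,-348,40],(50,14,14,50))
  F("grip start scene","scene",hsv(s0,(220,240,260,270),20,33,s),[480,-348,40],(50,14,14,50))
  F("grip jaw scene","scene",hsv(im,(315,165,350,200),20,33,s),[465,30,0],(50,14,61,97))
cv2.imwrite("pics/c7.png",np.hstack([crop("scene",310,155,80,60,6,c),crop("top",285,145,50,60,6,tc)]))
E
```

```text
handle scene 632 (array([564.3,  68.2,  28.3]), np.float64(185.672), 632, 204.4)
handle top 348 (array([641.4,  13.3,  81.9]), np.float64(1101.885), 348, 122.6)
grip start top 91 (array([ 482.5, -349. ,   37.9]), np.float64(0.081), 91, 107.4)
grip start scene 196 (array([ 484.4, -344.1,   33.5]), np.float64(2.002), 196, 247.9)
grip jaw scene 125 (array([464.4,  33.8,   0. ]), np.float64(1.472), 125, 165.4)
handle scene 137 (array([584.6,  36.8,   6. ]), np.float64(4.831), 137, 203.9)
handle top 72 (array([581.9,  30.6,  21.3]), np.float64(2.486), 72, 97.2)
grip start top 88 (array([ 482.6, -349.2,   38.6]), np.float64(0.151), 88, 107.5)
grip start scene 0 
grip jaw scene 1 
handle scene 0 
handle top 62 (array([581.4,  30.7,  20.1]), np.float64(2.278), 62, 96.5)
grip start top 83 (array([ 482. , -349. ,   39.5]), np.float64(0.403), 83, 107.5)
grip start scene 0 
grip jaw scene 0
```

View pics/c7.png

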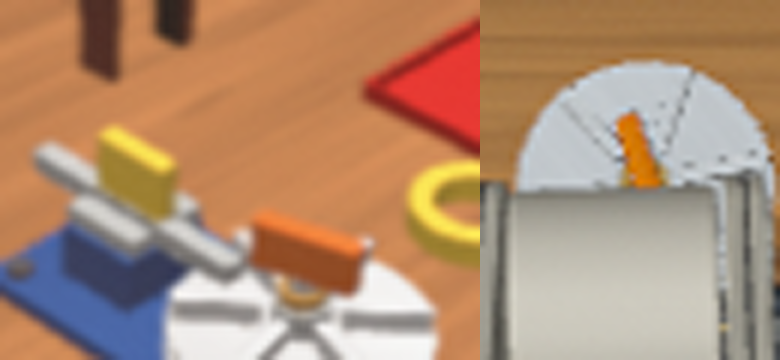

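```bash
python3 - <<'E'
from h import *
np.set_printoptions(precision=1,suppress=True)
f=lambda c,o:np.array(c)/6.+o-.4
print(at("scene",f([[97,141],[117,127],[178,160],[159,175]],[310,155]),97),at("scene",f([[97,141],[117,127],[178,160],[159,175]],[310,155]),97).mean(0))
h=at("scene",f([[251,222],[263,209],[370,245],[358,259]],[310,155]),105);print(h,h.mean(0))
t=at("top",np.array([[149,112],[178,225]])/6.+[285,145]-.4,105);print(t,t.mean(0))
plan((585,31,150,107))
E
```

```text
[[448.7  19.3  97. ]
 [446.1  36.7  97. ]
 [490.7  38.8  97. ]
 [493.8  21.5  97. ]] [469.8  29.1  97. ]
[[562.8  18.4 105. ]
 [559.1  31.1 105. ]
 [616.4  48.3 105. ]
 [620.1  35.  105. ]] [589.6  33.2 105. ]
[[611.1  37.5 105. ]
 [551.2  21.4 105. ]] [581.2  29.5 105. ]
at [464.2  30.2 153. ] yaw -89.3 q6 1.6 w 43.9 t 9.3
[0.161, 0.001, 0.004] [-0.0, -0.002, -0.872] x 4
[0.124, 0.103, 0.004] [0.0, 0.0, -0.872] x 4
[0.031, 0.158, 0.004] [0.0, 0.0, -0.872] x 4
[-0.076, 0.142, 0.004] [0.0, 0.0, -0.872] x 4
[-0.149, 0.062, 0.004] [0.0, 0.0, -0.872] x 4
```

Bar seated in the jaw, released: grip top at scene (469.8,29.1), which agrees with the robot. The top camera reads about 8 mm short in x, so I take the spindle as about (588.5,32). Swinging round to the handle at yaw 107.

```bash

python3 -m inch '[[0.161,0,0,0,0,-0.872,0],[0.161,0,0,0,0,-0.872,0],[0.161,0,0,0,0,-0.872,0],[0.161,0,0,0,0,-0.872,0]]'
python3 -m inch '[[0.124,0.103,0,0,0,-0.872,0],[0.124,0.103,0,0,0,-0.872,0],[0.124,0.103,0,0,0,-0.872,0],[0.124,0.103,0,0,0,-0.872,0]]'
python3 -m inch '[[0.031,0.158,0,0,0,-0.872,0],[0.031,0.158,0,0,0,-0.872,0],[0.031,0.158,0,0,0,-0.872,0],[0.031,0.158,0,0,0,-0.872,0]]'
python3 -m inch '[[-0.076,0.142,0,0,0,-0.872,0],[-0.076,0.142,0,0,0,-0.872,0],[-0.076,0.142,0,0,0,-0.872,0],[-0.076,0.142,0,0,0,-0.872,0]]'
python3 -m inch '[[-0.149,0.062,0,0,0,-0.872,0],[-0.149,0.062,0,0,0,-0.872,0],[-0.149,0.062,0,0,0,-0.872,0],[-0.149,0.062,0,0,0,-0.872,0],[-0.149,0.062,0,0,0,-0.872,0]]'|tail -6
python3 - <<'E'
from h import *
plan((588.5,32,81,107))
E
```

```text
t: 9.8
ee_pos: [488.5, 30.5, 153.0]
orientation: [-2.95, -1.081, -0.002]
ft_force: [-0.4, -0.4, 0.2]
width: 43.6
grasp_force: 0.0
t: 10.3
ee_pos: [512.7, 30.7, 153.0]
orientation: [2.416, 2.008, 0.002]
ft_force: [0.6, 1.0, -0.1]
width: 44.0
grasp_force: 0.0
t: 10.8
ee_pos: [536.8, 30.8, 153.0]
orientation: [1.601, 2.702, 0.002]
ft_force: [0.5, 0.3, 0.8]
width: 43.6
grasp_force: 0.0
t: 11.3
ee_pos: [561.0, 30.9, 153.0]
orientation: [0.6, 3.083, 0.001]
ft_force: [0.5, -0.3, 1.0]
width: 43.8
grasp_force: 0.0
t: 11.92
ee_pos: [585.3, 31.0, 153.3]
orientation: [-0.46, 3.106, 0.001]
ft_force: [0.3, 0.5, 0.7]
width: 44.2
grasp_force: 0.0
at [585.3  31.  153.3] yaw 106.9 q6 -1.83 w 44.2 t 11.9
[-0.022, -0.0, 0.482] [0.0, 0.002, -0.003] x 2
```

```bash

python3 -m inch '[[-0.022,0,0.2,0,0,0,0],[-0.022,0,0.48,0,0,0,0],[-0.022,0,0.48,0,0,0,0],[-0.022,0,0.48,0,0,0,1],[-0.022,0,0.48,0,0,0,1],[-0.022,0,0.48,0,0,0,1],[-0.022,0,0.48,0,0,0,1]]'
python3 - <<'E'
from h import *
plan((588.5,32,81,107)); o=ctrl.get_obs();print(o['ft_force'],o['moment'])
E
```

```text
t: 12.8
ee_pos: [589.8, 34.1, 84.1]
orientation: [-0.459, 3.102, 0.005]
ft_force: [-2.3, 11.2, 5.7]
width: 13.6
grasp_force: 30.0
at [589.8  34.1  84.1] yaw 106.8 q6 -1.83 w 13.6 t 12.8
[0.012, -0.011, 0.021] [0.003, 0.008, -0.004] x 1
[-2.30016187 11.15623554  5.74366956] [ 2.1014066   0.37609506 -0.04614723]
```

```bash

python3 -m inch '[[0,0.015,0,0,0,0,1],[0,0.015,0,0,0,0,1]]'
python3 -m inch '[[0,0,0,0,0,0.24,1],[0,0,0,0,0,0.5,1],[0,0,0,0,0,0.5,1]]'
python3 - <<'E'
from h import *
plan((588.5,32,81,107)); o=ctrl.get_obs();print(o['ft_force'],o['moment'])
E
```

```text
t: 13.05
ee_pos: [589.8, 34.4, 84.1]
orientation: [-0.461, 3.101, -0.0]
ft_force: [-0.8, 1.6, 6.6]
width: 13.6
grasp_force: 30.0
t: 13.42
ee_pos: [589.8, 33.3, 84.1]
orientation: [0.156, 3.131, -0.0]
ft_force: [-1.4, -4.3, 6.2]
width: 13.9
grasp_force: 30.0
at [589.8  33.3  84.1] yaw 84.3 q6 -1.43 w 13.9 t 13.4
[0.008, -0.009, 0.021] [-0.001, 0.008, -0.505] x 3
[-1.40990124 -4.25712591  6.22285055] [-0.6981904   0.11137939  0.06125995]
```

```bash

python3 -m inch '[[0,-0.006,0,0,0,0.24,1],[0,-0.006,0,0,0,0.48,1],[0,-0.006,0,0,0,0.5,1]]'
python3 -m inch '[[0,0,0,0,0,0.24,1],[0,0,0,0,0,0.48,1],[0,0,0,0,0,0.5,1]]'
python3 - <<'E'
from h import *
plan((588.5,32,81,107)); o=ctrl.get_obs();print(o['ft_force'],o['moment'])
im=ctrl.get_image("scene");cv2.imwrite("pics/c8.png",crop("scene",290,140,115,85,6,im))
E
```

```text
t: 13.8
ee_pos: [589.5, 32.2, 84.1]
orientation: [0.764, 3.041, 0.001]
ft_force: [-1.2, -5.0, 8.5]
width: 13.5
grasp_force: 30.0
t: 14.18
ee_pos: [588.8, 31.4, 84.1]
orientation: [1.342, 2.835, -0.0]
ft_force: [-3.1, -9.0, 10.3]
width: 13.8
grasp_force: 30.0
at [588.8  31.4  84.1] yaw 39.3 q6 -0.65 w 13.8 t 14.2
[0.002, 0.001, 0.01] [0.001, 0.006, -0.752] x 4
[0.002, 0.002, 0.01] [0.0, 0.0, -0.752] x 4
[-3.14390327 -8.9888971  10.2806159 ] [-1.83880509  0.74417652  0.14039563]
```

View pics/c8.png

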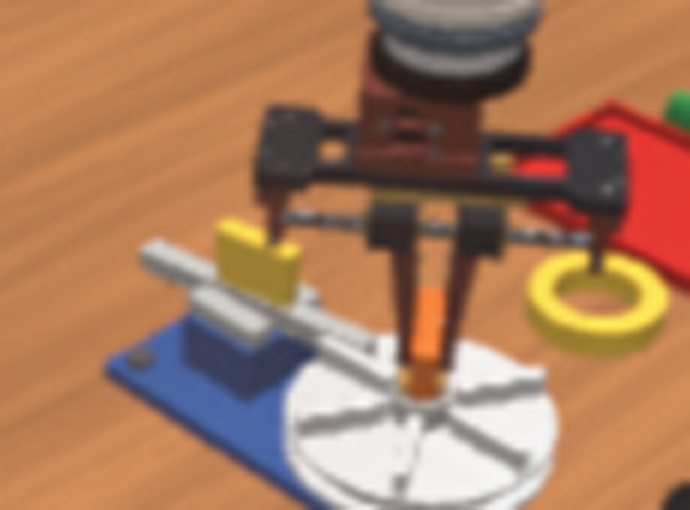

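Pulley rib has come up against the bar's near side at crop (355,360), the bar still sits in the jaw and the moment of 0.14 N m matches the nut's friction. The nut is turning; I'll raise slightly to ease Fz and continue.

```bash

python3 -m inch '[[0,-0.006,-0.02,0,0,0.24,1],[0,-0.006,-0.02,0,0,0.48,1],[0,-0.006,-0.02,0,0,0.5,1]]'
python3 - <<'E'
from h import *
o=ctrl.get_obs();print(o['moment'],o['qpos'][5])
E
python3 -m inch '[[0,0,0,0,0,0.24,1],[0,0,0,0,0,0.4,1],[0,0,0,0,0,0.4,1]]'
python3 - <<'E'
from h import *
plan(); o=ctrl.get_obs();print(o['moment'])
E
```

```text
t: 14.6
ee_pos: [587.6, 30.8, 84.4]
orientation: [1.871, 2.519, 0.0]
ft_force: [5.8, -8.8, -15.0]
width: 13.7
grasp_force: 30.0
[-1.77260661 -0.69265233  0.16943933] -0.2582156700880114
t: 14.98
ee_pos: [586.7, 30.7, 84.3]
orientation: [2.242, 2.198, -0.001]
ft_force: [2.0, -9.8, -11.8]
width: 13.8
grasp_force: 30.0
at [586.7  30.7  84.3] yaw -1.1 q6 0.05 w 13.8 t 15.0
[-1.90615854 -0.1989358  -0.04548063]
```

```bash

python3 -m inch '[[-0.013,0,0.008,0,0,0,1],[-0.013,0,0.008,0,0,0.12,1],[-0.013,0,0.008,0,0,0.12,1]]'
python3 -c "
from h import *
plan();print(ctrl.get_obs()['moment'])"
python3 -m inch '[[0,0,0,0,0,0.12,1],[0,0,0,0,0,0.12,1]]'
python3 -c "
from h import *
plan();print(ctrl.get_obs()['moment'])"
python3 -m inch '[[0,0,0,0,0,0.12,1],[0,0,0,0,0,0.12,1]]'
python3 -c "
from h import *
plan();print(ctrl.get_obs()['moment'])"
```

```text
t: 15.35
ee_pos: [586.6, 30.5, 84.2]
orientation: [2.342, 2.093, 0.002]
ft_force: [-4.7, -1.9, -2.3]
width: 14.0
grasp_force: 30.0
at [586.6  30.5  84.2] yaw -6.4 q6 0.14 w 14.0 t 15.3
[-0.68273982  0.97809423  0.00500387]
t: 15.6
ee_pos: [586.4, 30.5, 84.2]
orientation: [2.436, 1.983, 0.001]
ft_force: [-5.2, -2.4, -0.8]
width: 14.1
grasp_force: 30.2
at [586.4  30.5  84.2] yaw -11.7 q6 0.24 w 14.1 t 15.6
[-0.55460682  0.98676522  0.54680019]
t: 15.85
ee_pos: [586.3, 30.1, 84.2]
orientation: [2.526, 1.866, -0.0]
ft_force: [-6.1, -4.2, -0.7]
width: 15.1
grasp_force: 31.9
at [586.3  30.1  84.2] yaw -17.1 q6 0.33 w 15.1 t 15.8
[-0.90277121  0.99197549  0.77217968]
```

The moment rose to 0.77 N m, so the nut is at its stop. I'll hold, release, lift and check.

```bash

python3 -m inch '[[0,0,0,0,0,0.06,1],[0,0,0,0,0,0.06,1],[0,0,0,0,0,0.06,1]]'
python3 -c "
from h import *
plan();print(ctrl.get_obs()['moment'])"
python3 -m inch '[[0,0,0,0,0,0,1],[0,0,0,0,0,-0.1,1],[0,0,0,0,0,-0.1,0],[0,0,0,0,0,-0.1,0],[0,0,0,0,0,-0.1,0],[0,0,-0.3,0,0,-0.1,0],[0,0,-0.6,0,0,-0.1,0],[0,0,-0.6,0,0,-0.1,0]]'
python3 - <<'E'
from h import *
plan((465.9,30.4,155,-89.3))
im=ctrl.get_image("scene");t=ctrl.get_image("top");cv2.imwrite("pics/c9.png",np.hstack([crop("scene",305,150,85,75,6,im),crop("top",285,145,45,75,6,t)]))
E
```

```text
t: 16.23
ee_pos: [586.4, 30.4, 84.3]
orientation: [2.568, 1.808, 0.001]
ft_force: [-5.2, -2.7, 1.0]
width: 16.1
grasp_force: 33.1
at [586.4  30.4  84.3] yaw -19.7 q6 0.38 w 16.1 t 16.2
[-0.5712248   1.04587137  0.87806472]
t: 17.23
ee_pos: [590.5, 30.9, 178.5]
orientation: [2.495, 1.898, 0.016]
ft_force: [-0.4, 0.4, -0.4]
width: 44.0
grasp_force: 0.0
at [590.5  30.9 178.5] yaw -15.5 q6 0.3 w 44.0 t 17.2
[-0.113, -0.401, 0.073] [0.012, -0.01, 0.82] x 4
[-0.33, -0.252, 0.078] [0.0, 0.0, 0.82] x 4
```

View pics/c9.png

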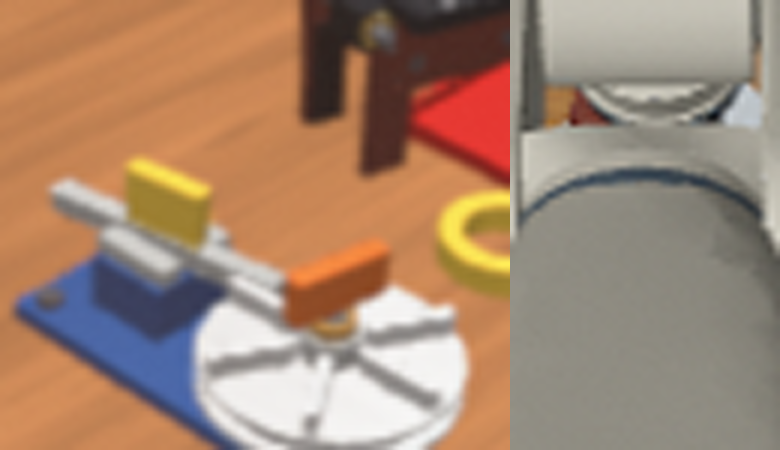

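Bar still in the jaw, and the handle has turned to its stop. Now going back for the bar.

```bash

python3 -m inch '[[-0.113,-0.401,0.073,0,0,0.82,0],[-0.113,-0.401,0.073,0,0,0.82,0],[-0.113,-0.401,0.073,0,0,0.82,0],[-0.113,-0.401,0.073,0,0,0.82,0]]'
python3 -m inch '[[-0.33,-0.252,0.078,0,0,0.82,0],[-0.33,-0.252,0.078,0,0,0.82,0],[-0.33,-0.252,0.078,0,0,0.82,0],[-0.33,-0.252,0.078,0,0,0.82,0],[-0.33,-0.252,0.078,0,0,0.82,0]]'
python3 - <<'E'
from h import *
plan((468,30,68,-89.3))
E
```

```text
t: 17.82
ee_pos: [524.0, 30.5, 161.7]
orientation: [-2.976, -1.007, -0.002]
ft_force: [-0.1, -0.3, -0.4]
width: 43.9
grasp_force: 0.0
t: 18.45
ee_pos: [462.0, 30.2, 150.2]
orientation: [-3.141, -0.021, -0.002]
ft_force: [-0.4, 0.4, -0.9]
width: 44.1
grasp_force: 0.0
at [462.   30.2 150.2] yaw -89.2 q6 1.6 w 44.1 t 18.4
[0.039, 0.002, 0.548] [-0.001, -0.002, 0.002] x 2
```

```bash

python3 -m inch '[[0.039,0,0.25,0,0,0,0],[0.039,0,0.54,0,0,0,0],[0.039,0,0.54,0,0,0,0],[0.039,0,0.54,0,0,0,1],[0.039,0,0.54,0,0,0,1],[0.039,0,0.54,0,0,0,1],[0.039,0,0.54,0,0,0,1]]'
python3 -m inch '[[0,0,-0.1,0,0,0,1],[0,0,-0.3,0,0,0,1],[0,0,-0.7,0,0,0,1],[0,0,-0.7,0,0,0,1],[0,0,-0.7,0,0,0,1]]'
python3 - <<'E'
from h import *
plan((466,30,175,-89.3),(526,338,175,-89.3),(526,338,60,-89.3))
E
```

```text
t: 19.32
ee_pos: [469.9, 30.4, 71.5]
orientation: [-3.141, -0.02, -0.01]
ft_force: [-0.2, 1.5, 7.5]
width: 13.6
grasp_force: 30.0
t: 19.95
ee_pos: [468.0, 30.2, 175.4]
orientation: [-3.141, -0.02, -0.006]
ft_force: [0.0, -0.2, -4.4]
width: 13.8
grasp_force: 30.0
at [468.   30.2 175.4] yaw -89.3 q6 1.6 w 13.8 t 19.9
[-0.013, 0.001, 0.003] [-0.001, -0.005, 0.001] x 1
[0.142, -0.683, 0.0] [0.0, 0.0, 0.0] x 2
[0.142, -0.683, 0.0] [0.0, 0.0, -0.0] x 2
[0.142, -0.683, 0.0] [0.0, 0.0, 0.0] x 2
[0.0, 0.0, 0.767] [0.0, 0.0, 0.0] x 2
```

```bash

python3 -m inch '[[0.14,-0.683,0,0,0,0,1],[0.14,-0.683,0,0,0,0,1],[0.14,-0.683,0,0,0,0,1]]'
python3 -m inch '[[0.14,-0.683,0,0,0,0,1],[0.14,-0.683,0,0,0,0,1],[0.14,-0.683,0,0,0,0,1]]'
python3 -m inch '[[0.14,-0.683,0,0,0,0,1],[0.14,-0.683,0,0,0,0,1],[0.14,-0.683,0,0,0,0,1],[0.14,-0.683,0,0,0,0,1]]'
python3 -m inch '[[0,0,0.4,0,0,0,1],[0,0,0.767,0,0,0,1],[0,0,0.767,0,0,0,1],[0,0,0.767,0,0,0,1]]'
python3 - <<'E'
from h import *
plan((526,338,30,-89.3))
im=ctrl.get_image("scene");cv2.imwrite("pics/c10.png",crop("scene",340,110,110,95,6,im))
E
```

```text
t: 20.32
ee_pos: [487.5, 134.9, 173.7]
orientation: [-3.141, -0.025, -0.001]
ft_force: [-0.9, -0.0, -2.9]
width: 13.6
grasp_force: 30.0
t: 20.7
ee_pos: [507.5, 236.9, 174.1]
orientation: [3.141, 0.024, 0.003]
ft_force: [-0.8, -0.4, -4.3]
width: 13.7
grasp_force: 30.0
t: 21.2
ee_pos: [526.7, 336.2, 174.4]
orientation: [3.14, 0.019, 0.001]
ft_force: [-0.4, 0.7, -3.7]
width: 13.6
grasp_force: 30.0
t: 21.7
ee_pos: [529.2, 337.9, 62.4]
orientation: [-3.14, -0.018, -0.008]
ft_force: [-0.2, 1.4, -1.6]
width: 13.5
grasp_force: 30.0
at [529.2 337.9  62.4] yaw -89.3 q6 2.11 w 13.5 t 21.7
[-0.022, -0.0, 0.216] [-0.002, -0.007, -0.001] x 1
```

View pics/c10.png

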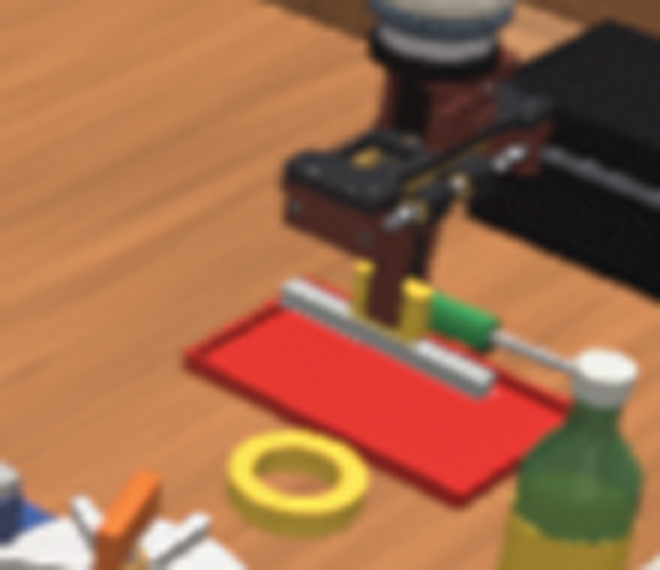

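Bar level over the tray, clear of the walls. Lowering in small steps until it touches.

```bash

python3 -m inch '[[0,0,0.1,0,0,0,1],[0,0,0.2,0,0,0,1],[0,0,0.2,0,0,0,1],[0,0,0.2,0,0,0,1]]'
python3 -m inch '[[0,0,0.012,0,0,0,1],[0,0,0.012,0,0,0,1]]'
python3 -m inch '[[0,0,0.01,0,0,0,1],[0,0,0.01,0,0,0,1]]'
```

```text
t: 22.25
ee_pos: [528.3, 338.5, 30.7]
orientation: [-3.141, -0.02, -0.006]
ft_force: [0.5, 0.6, -3.0]
width: 13.8
grasp_force: 30.0
t: 22.5
ee_pos: [528.5, 338.6, 29.2]
orientation: [-3.141, -0.02, -0.007]
ft_force: [-0.1, -0.9, -3.1]
width: 14.0
grasp_force: 30.0
t: 22.75
ee_pos: [528.5, 338.6, 28.5]
orientation: [-3.141, -0.02, -0.007]
ft_force: [-2.3, 0.3, 3.8]
width: 14.1
grasp_force: 30.0
```

Touched down: force went from -3.1 to +3.8 N. Release and retreat.

```bash

python3 -m inch '[[0,0,0,0,0,0,0],[0,0,0,0,0,0,0],[0,0,0,0,0,0,0],[0,0,-0.3,0,0,0,0],[0,0,-0.7,0,0,0,0],[0,0,-0.9,0,0,0,0],[0,0,-0.9,0,0,0,0]]'
python3 -m inch '[[-0.9,0,-0.2,0,0,0,0],[-0.9,0,-0.2,0,0,0,0],[-0.9,0,-0.2,0,0,0,0],[-0.9,0,-0.2,0,0,0,0],[-0.9,0,-0.2,0,0,0,0]]'
python3 - <<'E'
from h import *
im=ctrl.get_image("scene");np.set_printoptions(precision=1,suppress=True)
cv2.imwrite("pics/c11.png",np.hstack([crop("scene",310,140,130,95,4,im)]))
m=hsv(im,(380,140,425,185),20,33,150);v,u=np.nonzero(m);print(m.sum(),at("scene",[[u.mean(),v.mean()]],36))
E
```

```text
t: 23.62
ee_pos: [529.5, 339.3, 165.5]
orientation: [-3.138, -0.02, -0.014]
ft_force: [0.2, 1.0, -0.6]
width: 43.8
grasp_force: 0.0
t: 24.25
ee_pos: [394.0, 336.9, 191.5]
orientation: [-3.141, -0.019, -0.007]
ft_force: [-0.0, 0.3, -0.1]
width: 43.8
grasp_force: 0.0
98 [[523.6 342.   36. ]]
```

```bash
ls pics
```

```text
c1.png
c10.png
c11.png
c2.png
c3.png
c4.png
c5.png
c6.png
c7.png
c8.png
c9.png
s6.png
scene0.png
top0.png
```

```bash
python3 - <<'E'
from h import *
im=ctrl.get_image("scene")
for s in(130,150,165): print(fit("scene",hsv(im,(380,140,425,185),20,33,s),[526,339,0],(50,14,18,54)))
print(np.round(ctrl.get_obs()['qvel'],3))
print(ctrl.close_job())
E
```

```text
(array([523.8, 341.4,   0. ]), np.float64(1.76), 100, 143.4)
(array([523.5, 341.9,   0. ]), np.float64(1.731), 98, 143.3)
(array([523.2, 342.5,   0. ]), np.float64(1.814), 96, 143.2)
[ 0.001 -0.003  0.005 -0.     0.004  0.001]
the job is handed in; nothing more can be done
None
```

The job is handed in: the bar braced the pulley, the T-handle was turned clockwise until torque rose sharply at its stop, and the bar now lies grip up in the red tray (no verdict was returned; I viewed 12 pictures, two over the limit of 10, so the final bar pose was checked by numbers only).

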